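# Seat the eyelet template on its locating pins

## Robot

A 7-joint arm with a two-finger parallel gripper is mounted at the origin on the work surface. World frame = base frame: x ahead of the robot, y to its left, z up, the work surface at z = 0. Lengths are in m, angles in rad, forces in N, time in s.
With the tool pointing down it reaches from about 0.35 to 0.9 m from the base axis. Payload 8.1 kg.
Tool frame: the origin (TCP) lies on the centre line of the jaws, within the pads' length; the fingertips stand arm.tips_ahead ahead of it and the grasp point (between the pads) lies 8 mm behind it (arm.tips_ahead is the distance from the TCP to the fingertips, in m); z points along the fingers, y is the direction in which the jaws open and shut (so a half turn about z gives the same grasp; the last joint's range is limited). The gripper opens to 92 mm and grips with 3 to 60 N. Pads are 19 mm wide; open, the fingers measure 130 mm over their backs; the gripper's body (75 mm by 190 mm) begins 47 mm behind the grasp point.
Start: joints at [1.112, 0.434, 0.025, 1.573, -0.012, 1.134, -0.075], TCP at [0.218, -0.586, 0.238] pointing down, gripper open.
Joint ranges: [-2.62, 2.62], [-0.44, 2.09], [-1.27, 1.32], [0.08, 2.57], [-1.32, 4.46], [0.12, 2], [-2.74, 2.74]. Speed limits (rad/s): [2.22, 2.22, 3.01, 3.01, 3.14, 3.14, 3.14].

## Interface

Orientations are given as a rotation vector (axis times angle).
In Python, from cell import arm gives the robot as it stands. The module is installed in compiled form; this text tells all that it offers.
- The arm moves only by the tool jog_arm, never from a script. Its argument "moves" is a list of rows, each an object with "twist": the turn, a rotation vector about the tool's x, y, z in units of 10 degrees (1.0 is 10 degrees), a list of three; "xyz": the shift along the tool's x, y, z in units of 60 mm (1.0 is 60 mm), a list of three; "grip": the closure, from -1 (fully open) to 1 (shut). A call has 1 to 5 rows; each row is the pose to reach, as a shift and turn from the pose commanded when the call began, along the tool's axes at that moment; what a row does not reach only later rows make up. A row lasts 1/8 s, in which the tool goes at most 62.5 mm and 10.7 degrees, less where a joint would pass 70% of its speed; a pose out of reach is approached as far as the arm can. A call with a gripper value outside its range is refused whole. The fingers move at their own pace and stop on an object; "force" is the grip in N (left out, the last holds). Time passes only in rows, so rows that repeat a pose let the fingers close. It gives the time, the measured TCP pose, the force and the opening at its end, in the units of the state.
- arm.observe(): the state, without advancing time (a new reading comes with each control period).
- arm.get_image(name): name is "scene" or "side" or "wrist"; returns the picture (420x560x3 uint8, blue, green, red); there is no depth.
- arm.camera_params(name): a dict with "mtx" (3x3 intrinsics, pixels), "T" (4x4, takes a point from camera to world coordinates); the wrist camera has in their place "T_tool_cam" (4x4, takes a point from camera to tool coordinates, whose origin is the TCP and whose axes are the flange's). Camera axes: x right, y down, z forward; pixel columns grow to the right and rows downward; lengths in m; the calibration is good to about 2 mm. A picture is of the moment at which its call begins: read the wrist's pose just before it. camera_params takes no time and is no camera call.
- arm.sign_off(): hands the job in, once; it reports no verdict.
The state is a dict: "clock": time; "joints": joint angles; "dq": joint speeds; "joint_efforts": joint torques, N m; "position": TCP position; "ee_rot": TCP orientation; "force": force on the tool from outside, world axes, zero at the start; "ft_torque": the same for the moment, N m; "width": opening from 0.0 (shut) to 1.0 (fully open).
Only numpy, scipy, OpenCV 4.12 (cv2) and the standard library are available. Lean on these libraries where they do the work, as an engineer would, in place of code of your own. Each camera call takes 0.05 s, during which the arm holds its last target. There are 200 camera calls.

## Task

The flat metal eyelet template has been left lying askew, propped on the two locating pins of its jig. With the fingertips, push it sideways along the jig until its two holes drop over the pins and it lies flat and fully down on the bed, then move clear. Do not lift or tip up the template, and leave the hammer, spool and tin where they are.

Things in the scene. Friction and masses are not known exactly. Their poses are not given: they have to be found in the camera images.
- bed: Grey jig bed fixed to the bench: slab 190 x 230 x 20 mm (x, y, z), its upper face 20 mm above the bench. Origin: centre of its underside; z up, y along the slide direction. Two dark rails along y, 16 mm wide, 22 mm taller than the slab, inner faces at x = -77 and +77 mm, run its whole length; both y ends are open.
- template: Loose metal plate 150 x 110 x 6 mm, 0.2 to 0.45 kg, 2 mm play to each rail. Origin: centre of its underside; axes along the bed's when seated. It starts 20 to 45 mm from its seat towards the bed's +y end, lying on both pin tips with its +y edge down on the slab (tilt about 0.1 rad). Pushed at that edge towards -y it slides with a few N; if it hangs on the pins, a light press on top seats it.
- hole_a (a point): Centre, on the underside, of the template's 12 mm through hole at its x = -58 mm, y = 0. It belongs over pin_a. (The ten 4 mm dots between the holes are of no concern.)
- hole_b (a point): Centre, on the underside, of the template's 12 mm through hole at its x = +58 mm, y = 0. It belongs over pin_b.
- pin_a (a point): Foot of the locating pin at the bed's x = -58 mm, y = 0, on the slab's upper face. The steel pin is 10 mm thick and 10 mm tall, its upper half a round dome. Once in the hole it stops the template.
- pin_b (a point): Foot of the same kind of pin at the bed's x = +58 mm, y = 0.
- hammer: Bystander: hammer 230 mm long lying on the bench off the bed's -y end. Leave alone.
- spool: Bystander: wooden spool, 44 mm wide, 50 mm tall, standing beyond the bed's +x side. Origin: centre of its underside. Leave alone.
- tin: Bystander: metal tin, 66 mm wide, 60 mm tall, standing beyond the bed's +x side. Origin: centre of its underside. Leave alone.
Mind the look-alikes: they are no part of the job. There is more than one size of the template; the one meant has the size given above.

How it is judged:
By the outcome, as a careful person would: the job done as asked, in the order asked, and still so for the second after the job is handed in, with the robot touching nothing.
It also fails if it takes over 38 s, if anything falls off the work surface, if the arm or the gripper's body presses on something with over 40 N, if the wrist force passes 120 N, or if a joint passes its speed limit or range.

## Working session

There is one attempt and no reset: what is moved stays moved. The work goes in short steps, Python scripts to look and compute and a tool call to move; the robot and the scene stay as the last step left them, time stands still between calls to the robot, and variables do not carry over. Pictures are saved under pics/ and viewed, about 8 in all and at most 12, crops included, and the job is handed in when it is done.

Besides the shell and the picture viewer there is one more tool, called after "Request:" as a command line: name --argument value ..., lists and objects as JSON in quotes. jog_arm: Moves the arm, as the interface text tells. Its arguments: {"type":"object","properties":{"moves":{"type":"array","items":{"type":"object","properties":{"twist":{"type":"array","items":{"type":"number"}},"xyz":{"type":"array","items":{"type":"number"}},"grip":{"type":"number"}}}},"force":{"type":"number"}},"required":["moves"]}

```bash
mkdir -p pics
python3 - <<'E'
from cell import arm
import cv2,numpy as np
print(arm.observe(), arm.tips_ahead)
for n in ("scene","side"):
    cv2.imwrite(f"pics/{n}0.png",arm.get_image(n)); p=arm.camera_params(n); print(n,p["mtx"].tolist(),np.round(p["T"],4).tolist())
E
```

```text
{'clock': 0.0, 'joints': array([ 1.11241878,  0.43519967,  0.02497604,  1.57414515, -0.01160674,
        1.13400546, -0.07510137]), 'dq': array([-0.00089264, -0.00124846,  0.00033619,  0.00101458, -0.00034608,
        0.00128374,  0.00091436]), 'joint_efforts': array([-7.84343192e-04, -6.67856169e+01,  9.85011309e-01, -3.14462149e+01,
       -6.05906406e-02,  4.30363964e-02,  2.39827123e-04]), 'position': array([ 0.217463  , -0.58538956,  0.2369409 ]), 'ee_rot': array([-3.09050647e+00, -5.55516437e-01,  6.63534571e-04]), 'force': array([-0.04899245,  0.2879362 , -0.17993896]), 'ft_torque': array([-0.01874182,  0.03350706,  0.02527497]), 'width': 0.9991073766466912} 0.011
scene [[395.7805816327133, 0.0, 280.44557100718237], [0.0, 395.7805816327133, 205.4987768177666], [0.0, 0.0, 1.0]] [[-0.2201, 0.5438, -0.8098, 1.193], [0.9752, 0.1428, -0.1692, 0.2432], [0.0236, -0.827, -0.5617, 0.5291], [0.0, 0.0, 0.0, 1.0]]
side [[505.8212389944478, 0.0, 287.7692285053729], [0.0, 505.8212389944478, 206.14635683366657], [0.0, 0.0, 1.0]] [[-0.986, -0.133, 0.101, 0.377], [-0.1666, 0.7431, -0.6481, 0.7875], [0.0111, -0.6559, -0.7548, 0.8703], [0.0, 0.0, 0.0, 1.0]]
```

View pics/scene0.png

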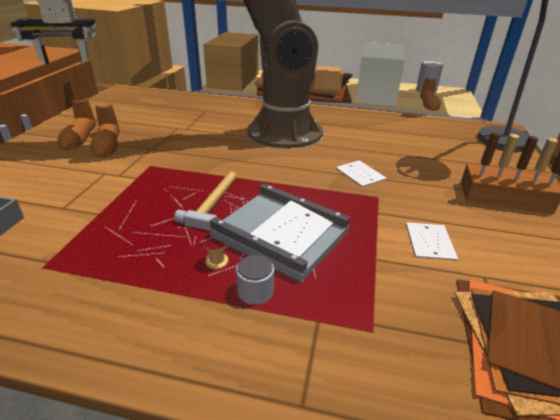

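View pics/side0.png

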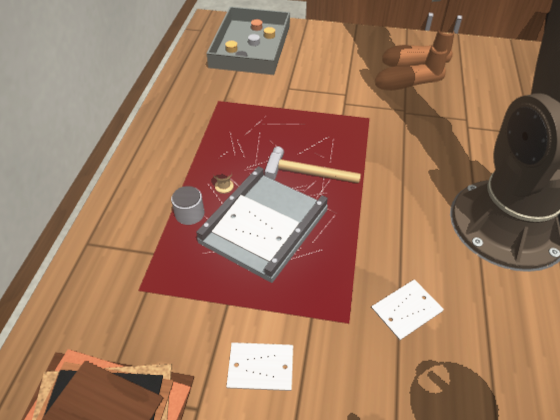

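Both views show three white plates. In scene they are the one in the jig at (293,228) and loose ones at (360,172) and (432,240). In side they are at (262,225), (408,308) and (261,366). The one propped in the jig fits the description, so I'll check it in enlarged crops.

Run:
```python
import cv2
a=cv2.imread("pics/scene0.png")[175:285,200:360]; b=cv2.imread("pics/side0.png")[160:285,185:345]
cv2.imwrite("pics/c1.png",cv2.resize(a,None,fx=5,fy=5,interpolation=cv2.INTER_CUBIC))
cv2.imwrite("pics/c2.png",cv2.resize(b,None,fx=4.75,fy=4.75,interpolation=cv2.INTER_CUBIC))
```

```text
(no output)
```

View pics/c1.png

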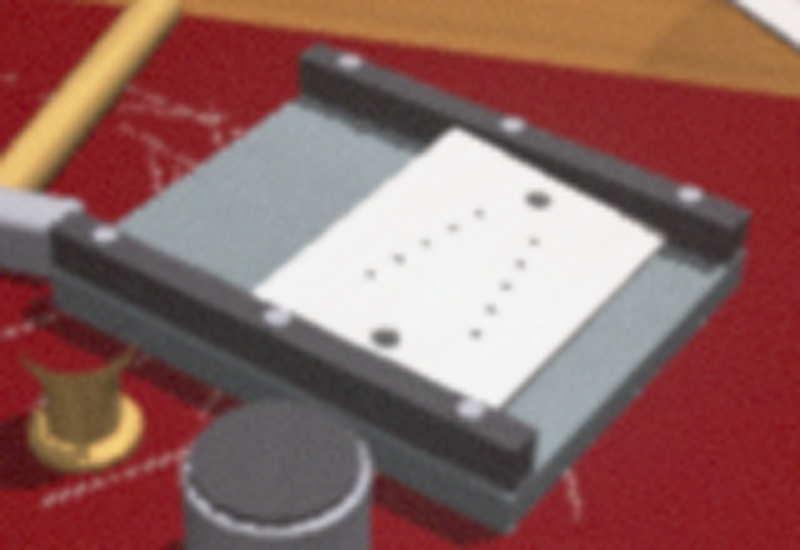

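View pics/c2.png

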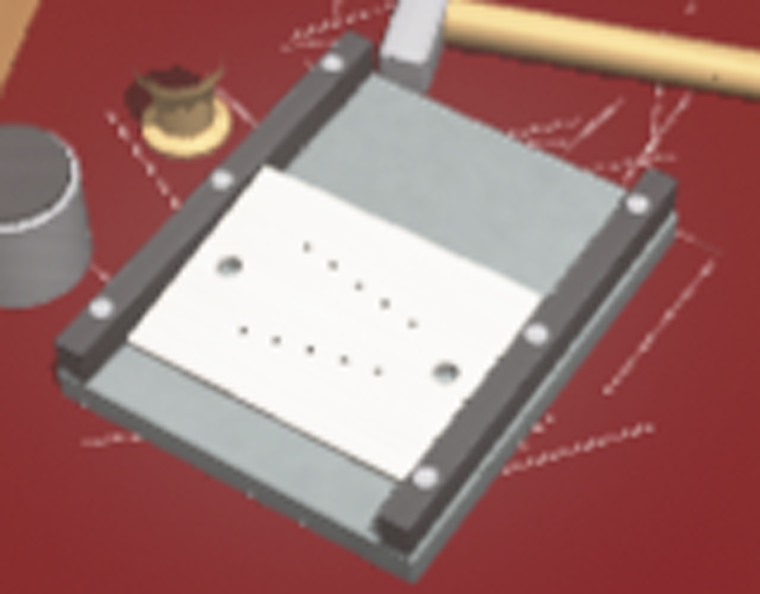

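In both crops the plate lies between the rails, with the tin and spool on the +x side and the hammer off the -y end. Scene crop: holes at (385,338) and (538,200). Side crop: holes at (230,265) and (446,373), with rivets on the rails.

```bash
cat > h.py <<'E'
import numpy as np,cv2
from cell import arm
def P(n):
    p=arm.camera_params(n); return np.array(p["mtx"]) @ np.linalg.inv(p["T"])[:3]
def tri(a,b):
    X=cv2.triangulatePoints(P("scene"),P("side"),np.float64(a).T,np.float64(b).T); return (X[:3]/X[3]).T
E
python3 - <<'E'
from h import *
N="hole_b hole_a t-y-x t+y+x rb- rb0 rb+ ra- ra0 ra+".split()
S=np.array([(385,338),(538,200),(458,127),(497,405),(105,234),(279,317),(471,408),(349,62),(513,125),(690,194)])
D=np.array([(230,265),(446,373),(541,295),(130,340),(332,63),(223,180),(101,308),(638,204),(537,333),(426,477)])
s=(S+.5)/5-.5+[200,175]; d=(D+.5)/4.75-.5+[185,160]
X=tri(s,d)
for n,x in zip(N,X): print(n,np.round(x,4))
print(np.linalg.norm(X[0]-X[1]))
c=X[4:].mean(0); y=(X[6]-X[4]+X[9]-X[7]); y=y[:2]/np.linalg.norm(y[:2]); x=np.array([y[1],-y[0]])
print("bed c",c,"yaw",np.arctan2(x[1],x[0]),x)
for n,p in zip(N,X): print(n,np.round([(p-c)[:2]@x,(p-c)[:2]@y,p[2]],4))
from scipy.spatial.transform import Rotation as R
print(R.from_rotvec(arm.observe()["ee_rot"]).as_matrix().round(4), arm.camera_params("wrist"))
E
```

```text
hole_b [0.6015 0.1137 0.0306]
hole_a [0.4938 0.1571 0.0306]
t-y-x [0.4587 0.1137 0.0395]
t+y+x [0.6339 0.1652 0.0336]
rb- [ 0.5799 -0.0094  0.0429]
rb0 [0.6136 0.074  0.0426]
rb+ [0.6483 0.1574 0.0431]
ra- [0.4226 0.0545 0.0425]
ra0 [0.4567 0.1384 0.0434]
ra+ [0.4905 0.2216 0.0432]
0.11616833809522036
bed c [0.53526456 0.10607291 0.04295412] yaw -0.3876447013425539 [ 0.92580195 -0.37800893]
hole_b [0.0585 0.0322 0.0306]
hole_a [-0.0577  0.0315  0.0306]
t-y-x [-0.0738 -0.0219  0.0395]
t+y+x [0.0689 0.092  0.0336]
rb- [ 0.0849 -0.09    0.0429]
rb0 [ 0.0847 -0.0001  0.0426]
rb+ [0.0852 0.0902 0.0431]
ra- [-0.0848 -0.0903  0.0425]
ra0 [-0.0849  0.0002  0.0434]
ra+ [-0.0851  0.09    0.0432]
[[ 9.374e-01  3.482e-01 -6.000e-04]
 [ 3.482e-01 -9.374e-01  1.200e-03]
 [-1.000e-04 -1.300e-03 -1.000e+00]] {'mtx': array([[337.24474256,   0.        , 278.62680021],
       [  0.        , 337.24474256, 208.32639507],
       [  0.        ,   0.        ,   1.        ]]), 'T_tool_cam': array([[ 2.38012824e-04, -9.51881115e-01, -3.06467432e-01,
         8.41088472e-02],
       [ 9.99999959e-01,  2.75965828e-04, -8.05104988e-05,
        -4.45686712e-04],
       [ 1.61210962e-04, -3.06467400e-01,  9.51881141e-01,
        -1.47731491e-01],
       [ 0.00000000e+00,  0.00000000e+00,  0.00000000e+00,
         1.00000000e+00]])}
```

The measurements agree: rivets at z≈0.043 and ±90 mm, holes 116 mm apart. The template in the jig is displaced about +32 mm in y, so its +y edge is at bed y≈87 mm. Now I'll travel high to a point beyond the +y end.

Request:
jog_arm --moves '[{"xyz":[0.7,-0.7,0],"twist":[0,0,0],"grip":-0.3},{"xyz":[1.4,-1.4,0],"twist":[0,0,0],"grip":-0.3},{"xyz":[2.1,-2.1,0],"twist":[0,0,0],"grip":-0.3},{"xyz":[2.8,-2.8,0],"twist":[0,0,0],"grip":-0.3},{"xyz":[3.5,-3.5,0],"twist":[0,0,0],"grip":-0.3}]' --force 20

```text
clock: 0.72
position: [0.3418, -0.314, 0.2376]
ee_rot: [3.092, 0.556, -0.0]
force: [1.1, -0.4, 0.3]
width: 0.654
```

Request:
jog_arm --moves '[{"xyz":[0.7,-0.7,0],"twist":[0,0,0],"grip":-0.3},{"xyz":[1.4,-1.4,0],"twist":[0,0,0],"grip":-0.3},{"xyz":[2.1,-2.1,0],"twist":[0,0,0],"grip":-0.3},{"xyz":[2.8,-2.8,0],"twist":[0,0,0],"grip":-0.3},{"xyz":[3.5,-3.5,0],"twist":[0,0,0],"grip":-0.3}]'

```text
clock: 1.35
position: [0.4655, -0.0442, 0.2377]
ee_rot: [3.092, 0.555, -0.0]
force: [1.0, -1.6, -0.1]
width: 0.647
```

Request:
jog_arm --moves '[{"xyz":[0.7,-0.7,0],"twist":[0,0,-1],"grip":-0.3},{"xyz":[1.4,-1.4,0],"twist":[0,0,-2],"grip":-0.3},{"xyz":[2.1,-2.1,0],"twist":[0,0,-3],"grip":-0.3},{"xyz":[2.8,-2.8,0],"twist":[0,0,-4],"grip":-0.3},{"xyz":[3.35,-3.45,0],"twist":[0,0,-4.74],"grip":-0.3}]'

```text
clock: 1.98
position: [0.582, 0.22, 0.2372]
ee_rot: [-2.603, -1.758, 0.001]
force: [1.7, -0.7, 0.8]
width: 0.649
```

```bash
cat >> h.py <<'E'
from scipy.spatial.transform import Rotation as R
C=np.array([.53526,.10607]); xb=np.array([.92580,-.37801]); yb=np.array([.37801,.92580])
def st():
    o=arm.observe(); M=R.from_rotvec(o["ee_rot"]).as_matrix(); p=o["position"]; d=p[:2]-C
    print("t",round(o["clock"],2),"bed xyz",np.round([d@xb,d@yb,p[2]],4),"toolx in bed",np.round([M[:2,0]@xb,M[:2,0]@yb,M[2,0]],4),"tooly z",M[2,1].round(4),"F",o["force"].round(1),"w",round(o["width"],3),"q",o["joints"].round(2))
E
python3 -c "
from h import *;st()"
```

```text
t 1.98 bed xyz [0.0003 0.1231 0.2372] toolx in bed [-4.7e-03  1.0e+00 -2.0e-04] tooly z -0.0006 F [ 1.7 -0.7  0.8] w 0.649 q [-0.08  0.49 -0.55  1.54  0.27  1.18 -1.06]
```

Request:
jog_arm --moves '[{"xyz":[0,0,0.9],"twist":[0,0,0],"grip":-0.3},{"xyz":[0,0,1.8],"twist":[0,0,0],"grip":-0.3},{"xyz":[0,0,2.6],"twist":[0,0,0],"grip":-0.3},{"xyz":[0,0,3.1],"twist":[0,0,0],"grip":-0.3},{"xyz":[0,0,3.2],"twist":[0,0,0],"grip":-0.3}]'

```text
clock: 2.6
position: [0.5799, 0.2173, 0.0434]
ee_rot: [-2.607, -1.751, 0.007]
force: [-0.4, -0.7, 0.3]
width: 0.646
```

```bash
python3 -c "
from h import *;st()
a=arm.get_image('scene')[155:285,190:370]; b=arm.get_image('side')[150:285,165:345]
cv2.imwrite('pics/d.png',np.hstack([cv2.resize(a,(400,300)),cv2.resize(b,(400,300))]))"
```

```text
t 2.6 bed xyz [-0.0007  0.1198  0.0434] toolx in bed [ 0.      1.     -0.0032] tooly z -0.0031 F [-0.4 -0.7  0.3] w 0.646 q [-0.13  0.69 -0.47  1.74  0.41  0.81 -1.18]
```

View pics/d.png

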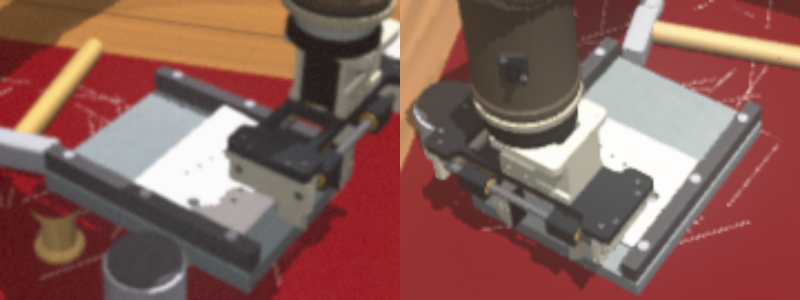

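The picture shows the fingers standing at the +y end between the rails, behind the plate's edge and clear of everything. Lowering the last 10 mm.

Request:
jog_arm --moves '[{"xyz":[0,0,0.08],"twist":[0,0,0],"grip":-0.3},{"xyz":[0,0,0.16],"twist":[0,0,0],"grip":-0.3},{"xyz":[0,0,0.16],"twist":[0,0,0],"grip":-0.3}]'

```text
clock: 3.08
position: [0.5815, 0.218, 0.0363]
ee_rot: [2.608, 1.752, 0.0]
force: [0.2, 0.3, 0.2]
width: 0.655
```

```bash
python3 -c "
from h import *;st()"
```

```text
t 3.08 bed xyz [0.0005 0.1211 0.0363] toolx in bed [ 3.e-04  1.e+00 -0.e+00] tooly z 0.0002 F [0.2 0.3 0.2] w 0.655 q [-0.14  0.7  -0.46  1.74  0.41  0.8  -1.19]
```

Request:
jog_arm --moves '[{"xyz":[-0.1,0,0.05],"twist":[0,0,0],"grip":-0.3},{"xyz":[-0.2,0,0.05],"twist":[0,0,0],"grip":-0.3},{"xyz":[-0.3,0,0.05],"twist":[0,0,0],"grip":-0.3},{"xyz":[-0.4,0,0.05],"twist":[0,0,0],"grip":-0.3}]'

```text
clock: 3.58
position: [0.5723, 0.1954, 0.0332]
ee_rot: [2.608, 1.751, 0.0]
force: [1.4, 1.2, -0.9]
width: 0.651
```

```bash
python3 -c "
from h import *;st()"
```

```text
t 3.58 bed xyz [0.0005 0.0967 0.0332] toolx in bed [4.e-04 1.e+00 1.e-04] tooly z 0.0002 F [ 1.4  1.2 -0.9] w 0.651 q [-0.1   0.68 -0.47  1.79  0.42  0.77 -1.17]
```

Tip height is 22.2 mm and the fingers are at the edge. Now I'll push slowly, about 5 mm per row, for 20 mm.

Request:
jog_arm --moves '[{"xyz":[-0.07,0,0],"twist":[0,0,0],"grip":-0.3},{"xyz":[-0.14,0,0],"twist":[0,0,0],"grip":-0.3},{"xyz":[-0.21,0,0],"twist":[0,0,0],"grip":-0.3},{"xyz":[-0.28,0,0],"twist":[0,0,0],"grip":-0.3},{"xyz":[-0.35,0,0],"twist":[0,0,0],"grip":-0.3}]'

```text
clock: 4.2
position: [0.5644, 0.1765, 0.0332]
ee_rot: [-2.608, -1.752, -0.001]
force: [0.4, 1.9, 0.7]
width: 0.651
```

```bash
python3 -c "
from h import *;st()"
```

```text
t 4.2 bed xyz [0.0004 0.0762 0.0332] toolx in bed [0.e+00 1.e+00 3.e-04] tooly z 0.0001 F [0.4 1.9 0.7] w 0.651 q [-0.07  0.67 -0.47  1.82  0.42  0.75 -1.15]
```

Request:
jog_arm --moves '[{"xyz":[-0.03,0,0],"twist":[0,0,0],"grip":-0.3},{"xyz":[-0.06,0,0],"twist":[0,0,0],"grip":-0.3},{"xyz":[-0.09,0,0],"twist":[0,0,0],"grip":-0.3},{"xyz":[-0.12,0,0],"twist":[0,0,0],"grip":-0.3},{"xyz":[-0.15,0,0],"twist":[0,0,0],"grip":-0.3}]'

```text
clock: 4.82
position: [0.5607, 0.1674, 0.0329]
ee_rot: [2.608, 1.751, -0.002]
force: [-0.8, 0.1, 0.3]
width: 0.651
```

Request:
jog_arm --moves '[{"xyz":[-0.02,0,0],"twist":[0,0,0],"grip":-0.3},{"xyz":[-0.03,0,0],"twist":[0,0,0],"grip":-0.3},{"xyz":[-0.03,0,0],"twist":[0,0,0],"grip":-0.3}]'

```text
clock: 5.2
position: [0.5603, 0.1665, 0.0331]
ee_rot: [-2.608, -1.752, 0.0]
force: [0.2, 1.1, -0.5]
width: 0.648
```

```bash
python3 -c "
from h import *;st()
a=arm.get_image('scene')[155:285,190:370]; b=arm.get_image('side')[150:285,165:345]
cv2.imwrite('pics/e.png',np.hstack([cv2.resize(a,(400,300)),cv2.resize(b,(400,300))]))"
```

```text
t 5.2 bed xyz [0.0003 0.0654 0.0331] toolx in bed [ 1.e-04  1.e+00 -1.e-04] tooly z -0.0001 F [ 0.2  1.1 -0.5] w 0.648 q [-0.06  0.66 -0.47  1.84  0.42  0.74 -1.14]
```

View pics/e.png

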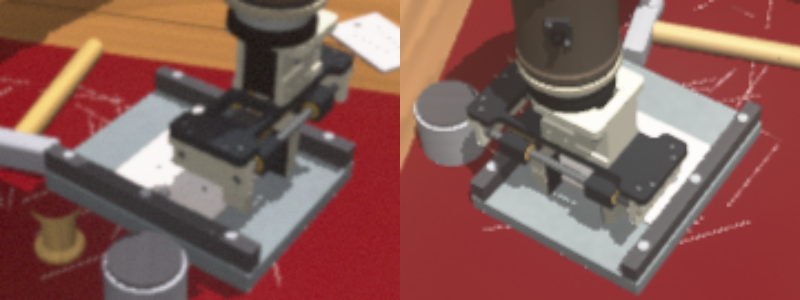

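The plate has followed the fingers, and contact force is still small. I'll creep on in sub-millimetre steps and watch for the pin stop.

Request:
jog_arm --moves '[{"xyz":[-0.01,0,0],"twist":[0,0,0],"grip":-0.3},{"xyz":[-0.02,0,0],"twist":[0,0,0],"grip":-0.3},{"xyz":[-0.02,0,0],"twist":[0,0,0],"grip":-0.3}]'

```text
clock: 5.68
position: [0.56, 0.1655, 0.0331]
ee_rot: [-2.608, -1.752, -0.0]
force: [0.6, 1.7, -1.5]
width: 0.655
```

Request:
jog_arm --moves '[{"xyz":[-0.01,0,0],"twist":[0,0,0],"grip":-0.3},{"xyz":[-0.02,0,0],"twist":[0,0,0],"grip":-0.3},{"xyz":[-0.02,0,0],"twist":[0,0,0],"grip":-0.3}]'

```text
clock: 6.05
position: [0.5598, 0.1652, 0.0333]
ee_rot: [-2.607, -1.752, -0.003]
force: [1.8, 4.6, -2.1]
width: 0.651
```

```bash
python3 -c "
from h import *;st()"
```

```text
t 6.05 bed xyz [0.0004 0.0641 0.0333] toolx in bed [-3.0e-04  1.0e+00  1.7e-03] tooly z 0.0004 F [ 1.8  4.6 -2.1] w 0.651 q [-0.05  0.66 -0.47  1.84  0.42  0.74 -1.14]
```

Force rises to about 5 N at y=64 mm, which is where the stop should be. Backing off along the bed, then up, to look.

Request:
jog_arm --moves '[{"xyz":[0.15,0,0],"twist":[0,0,0],"grip":-0.3},{"xyz":[0.6,0,-0.2],"twist":[0,0,0],"grip":-0.3},{"xyz":[1.3,0,-0.9],"twist":[0,0,0],"grip":-0.3},{"xyz":[2.1,0,-1.5],"twist":[0,0,0],"grip":-0.3},{"xyz":[2.9,0,-2.1],"twist":[0,0,0],"grip":-0.3}]'

```text
clock: 6.68
position: [0.6256, 0.3261, 0.1604]
ee_rot: [2.608, 1.751, -0.002]
force: [1.3, -0.5, -0.2]
width: 0.65
```

```bash
python3 -c "
from h import *;st()
a=arm.get_image('scene');b=arm.get_image('side');cv2.imwrite('pics/s1.png',a);cv2.imwrite('pics/s2.png',b)
a=a[180:270,208:348];b=b[165:270,195:335]
cv2.imwrite('pics/f.png',np.hstack([cv2.resize(a,(400,300),interpolation=2),cv2.resize(b,(400,300),interpolation=2)]))"
```

```text
t 6.67 bed xyz [0.0004 0.2378 0.1604] toolx in bed [ 8.0e-04  1.0e+00 -1.2e-03] tooly z -0.0001 F [ 1.3 -0.5 -0.2] w 0.65 q [-0.27  0.68 -0.5   1.41  0.34  1.14 -1.2 ]
```

View pics/f.png

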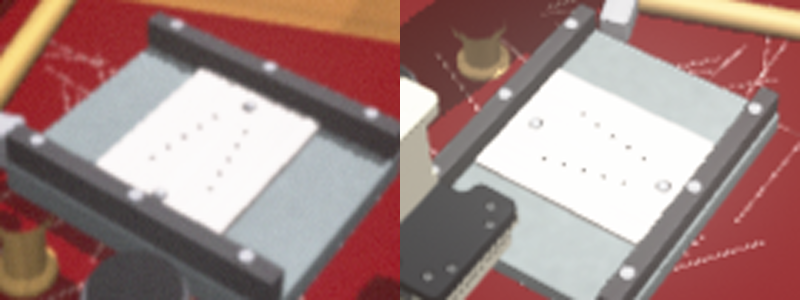

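Both holes now show bright pin domes, and the plate looks flat. I'll overlay the predicted outline of a seated plate to check the height.

Run:
```python
from h import *
T=np.array([(-75,-55),(75,-55),(75,55),(-75,55)])/1e3
out=[]
for n,f,(x0,y0),(w,h) in(("scene","s1",(225,190),(110,75)),("side","s2",(205,180),(110,75))):
    k=7; im=cv2.resize(cv2.imread(f"pics/{f}.png")[y0:y0+h,x0:x0+w],None,fx=k,fy=k,interpolation=2)
    def pj(p):
        q=P(n)@np.append(p,1); return ((q[:2]/q[2]+.5-[x0,y0])*k-.5)
    for zz,col in((.026,(0,0,255)),):
        for t in T: cv2.drawMarker(im,tuple(pj(np.append(C+t[0]*xb+t[1]*yb,zz)).round().astype(int).tolist()),col,cv2.MARKER_CROSS,14,1)
        cv2.drawMarker(im,tuple(pj(np.append(C+T[0][0]*xb+T[0][1]*yb,.035)).round().astype(int).tolist()),(255,0,0),cv2.MARKER_CROSS,14,1)
    for s in(-58,58):
        c=np.array([pj(np.append(C+(s/1e3+.006*np.cos(a))*xb+.006*np.sin(a)*yb,.026)) for a in np.linspace(0,6.28,30)])
        cv2.polylines(im,[c.round().astype(int)],True,(0,200,0),1)
    cv2.imwrite(f"pics/g_{n}.png",im)
```

```text
(no output)
```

View pics/g_scene.png

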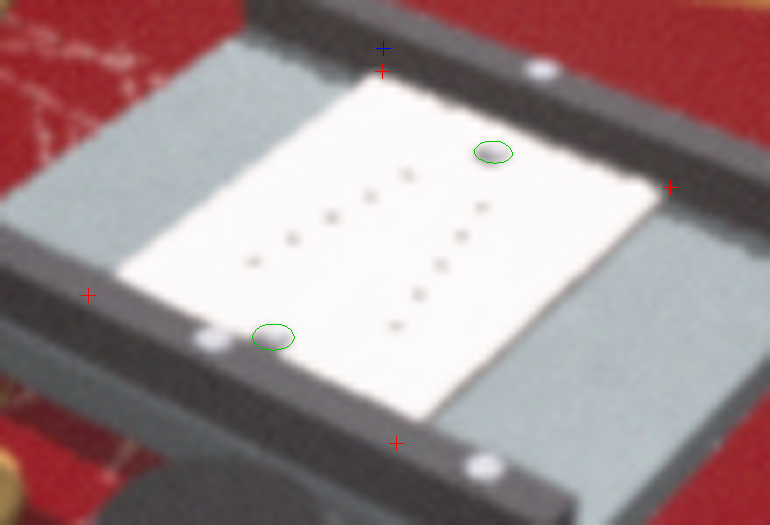

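View pics/g_side.png

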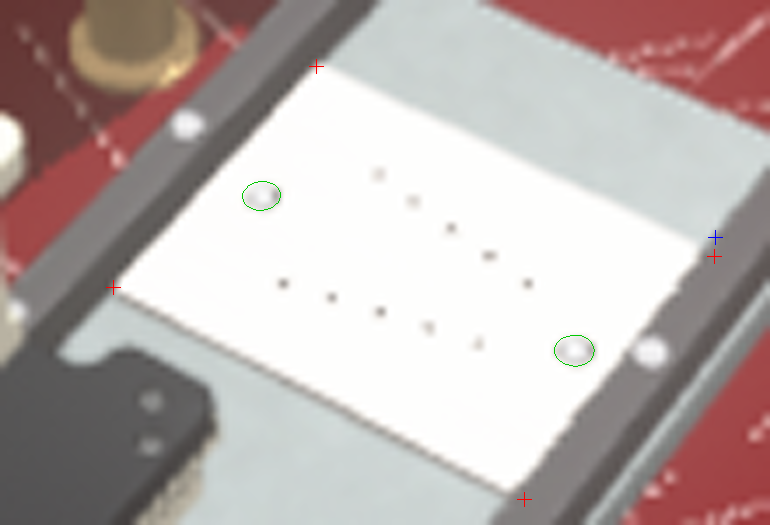

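Seen from the scene camera, the seated-plate marks match: the -y/-x corner is at (381,72) against a predicted (382,71), where a 9 mm lift would put it at (383,48). The domes sit in the hole outlines. In side the -y edge is about 5 px (roughly 1.5 mm) off at the -x end, so I'll add the light press the task text allows. It goes on the pin line, between the pins, with the fingers drawn in to clear the domes.

Request:
jog_arm --moves '[{"xyz":[-0.8,0,0.2],"twist":[0,0,0],"grip":0.13},{"xyz":[-1.7,0,0.5],"twist":[0,0,0],"grip":0.13},{"xyz":[-2.6,0,0.9],"twist":[0,0,0],"grip":0.13},{"xyz":[-3.4,0,1.3],"twist":[0,0,0],"grip":0.13},{"xyz":[-3.88,0,1.6],"twist":[0,0,0],"grip":0.13}]'

```text
clock: 7.4
position: [0.5353, 0.1061, 0.0618]
ee_rot: [2.609, 1.748, -0.005]
force: [0.3, 0.9, -0.2]
width: 0.437
```

Request:
jog_arm --moves '[{"xyz":[0,0,0.1],"twist":[0,0,0],"grip":0.13},{"xyz":[0,0,0.2],"twist":[0,0,0],"grip":0.13},{"xyz":[0,0,0.25],"twist":[0,0,0],"grip":0.13},{"xyz":[0,0,0.25],"twist":[0,0,0],"grip":0.13}]'

```text
clock: 7.9
position: [0.5374, 0.1108, 0.0481]
ee_rot: [-2.607, -1.753, -0.0]
force: [-0.5, -0.4, 0.1]
width: 0.434
```

```bash
python3 -c "
from h import *;st()"
```

```text
t 7.9 bed xyz [0.0002 0.0052 0.0481] toolx in bed [-1.2e-03  1.0e+00  3.0e-04] tooly z 0.0 F [-0.5 -0.4  0.1] w 0.434 q [ 0.04  0.6  -0.48  1.92  0.4   0.72 -1.06]
```

Tips are at 37 mm and the plate top should be at 26 mm. I'll lower 9 mm, then creep.

Request:
jog_arm --moves '[{"xyz":[0,0,0.07],"twist":[0,0,0],"grip":0.13},{"xyz":[0,0,0.14],"twist":[0,0,0],"grip":0.13},{"xyz":[0,0,0.16],"twist":[0,0,0],"grip":0.13},{"xyz":[0,0,0.16],"twist":[0,0,0],"grip":0.13}]'

```text
clock: 8.4
position: [0.5371, 0.1098, 0.0384]
ee_rot: [-2.608, -1.752, 0.0]
force: [-1.3, -0.4, 0.7]
width: 0.434
```

Request:
jog_arm --moves '[{"xyz":[0,0,0.01],"twist":[0,0,0],"grip":0.13},{"xyz":[0,0,0.02],"twist":[0,0,0],"grip":0.13},{"xyz":[0,0,0.02],"twist":[0,0,0],"grip":0.13}]'

```text
clock: 8.78
position: [0.5373, 0.1098, 0.0374]
ee_rot: [2.608, 1.752, 0.0]
force: [0.1, 0.2, 2.2]
width: 0.438
```

Request:
jog_arm --moves '[{"xyz":[0,0,0.01],"twist":[0,0,0],"grip":0.13},{"xyz":[0,0,0.02],"twist":[0,0,0],"grip":0.13},{"xyz":[0,0,0.02],"twist":[0,0,0],"grip":0.13}]'

```text
clock: 9.15
position: [0.5373, 0.1099, 0.0373]
ee_rot: [2.607, 1.751, 0.0]
force: [-4.5, -2.4, 16.3]
width: 0.433
```

```bash
python3 -c "
from h import *;st()"
```

```text
t 9.15 bed xyz [0.0005 0.0043 0.0373] toolx in bed [ 1.e-04  1.e+00 -2.e-04] tooly z 0.0009 F [-4.5 -2.4 16.3] w 0.433 q [ 0.04  0.61 -0.47  1.93  0.42  0.7  -1.07]
```

Firm contact with the tips at 26.3 mm and 16 N, which is the height of a fully seated plate (26 mm). Lifting straight up and clear.

Request:
jog_arm --moves '[{"xyz":[0,0,-0.2],"twist":[0,0,0],"grip":0.13},{"xyz":[0,0,-0.9],"twist":[0,0,0],"grip":0.13},{"xyz":[0.6,0,-1.6],"twist":[0,0,0],"grip":0.13},{"xyz":[1.4,0,-2.1],"twist":[0,0,0],"grip":0.13},{"xyz":[2.3,0,-2.5],"twist":[0,0,0],"grip":0.13}]'

```text
clock: 9.78
position: [0.5903, 0.2382, 0.1883]
ee_rot: [2.609, 1.749, 0.002]
force: [1.1, 0.2, -0.3]
width: 0.438
```

Request:
jog_arm --moves '[{"xyz":[0.9,0,-0.2],"twist":[0,0,0],"grip":0.13},{"xyz":[1.8,0,-0.4],"twist":[0,0,0],"grip":0.13},{"xyz":[1.8,0,-0.4],"twist":[0,0,0],"grip":0.13},{"xyz":[1.8,0,-0.4],"twist":[0,0,0],"grip":0.13}]'

```text
clock: 10.28
position: [0.63, 0.3371, 0.2097]
ee_rot: [2.607, 1.752, -0.002]
force: [0.5, -0.3, 0.3]
width: 0.431
```

```bash
python3 -c "
from h import *;st()
a=arm.get_image('scene');b=arm.get_image('side')
a=a[165:300,160:360];b=b[140:275,160:360]
cv2.imwrite('pics/z.png',np.hstack([cv2.resize(a,(400,270),interpolation=2),cv2.resize(b,(400,270),interpolation=2)]))"
```

```text
t 10.28 bed xyz [0.0004 0.2497 0.2097] toolx in bed [-1.0e-04  1.0e+00 -1.1e-03] tooly z -0.0002 F [ 0.5 -0.3  0.3] w 0.431 q [-0.27  0.66 -0.52  1.32  0.33  1.24 -1.19]
```

View pics/z.png

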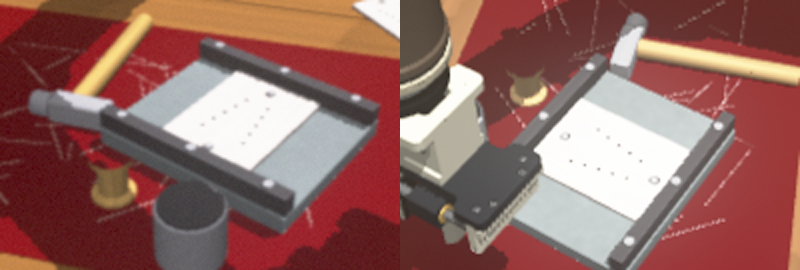

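The template lies flat with a pin dome in each hole: scene panel (269,94), with hole_b partly behind the rail, and side panel (565,136) and (654,181). Hammer, spool and tin stand where they were, and the gripper is clear.

```bash
python3 -c "
from cell import arm; print(arm.sign_off())"
```

```text
the job is handed in; nothing more can be done
None
```

The template is seated on its jig: both holes are over their pins and it lies flat on the bed. I pushed its +y edge about 32 mm towards -y with the two fingertips, and contact force rose to about 5 N at the stop. I then pressed lightly on top at the pin line, moved clear and handed in at about 10.3 s.

- **Seating height:** the press met firm contact (16 N) with the fingertips at 26.3 mm. A fully seated plate's top should be at 26 mm.
- **Position:** pin domes show in both holes, and the seated outline matched the scene view to about 1 px.
- **One check that disagreed:** before the press, the side view had the -y edge about 1.5 mm off at its -x end. I put this down to play or calibration and did not measure it again after the press.
- **Bystanders:** in the last picture the hammer, spool and tin look unmoved, and the gripper touches nothing.

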